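Cull the short pin, then hold the dispenser shutter open at its mark

ROBOT

A 7-joint arm with a two-finger parallel gripper is mounted at the origin on a cart in front of the work surface, level with it; the furniture and walls round the work are solid. World frame = base frame: x ahead of the robot, y to its left, z up, the work surface at z = 0. Lengths are in m, angles in rad, forces in N, time in s.
With the tool pointing down it reaches from about 0.35 to 0.9 m from the base axis. Payload 8.1 kg.
Tool frame: the origin (TCP) lies midway between the tips of the shut fingers; the grasp point (between the pads) lies 19 mm behind it; z points along the fingers, y is the direction in which the jaws open and shut (so a half turn about z gives the same grasp; the last joint's range is limited). The gripper opens to 92 mm and grips with 3 to 60 N. Pads are 19 mm wide; open, the fingers measure 130 mm over their backs; the gripper's body (75 mm by 190 mm) begins 47 mm behind the grasp point.
Start: joints at [-1.326, 0.434, 0.025, 1.573, -0.012, 1.134, -0.075], TCP at [0.213, 0.588, 0.227] pointing down, gripper open.
Joint ranges: [-2.62, 2.62], [-0.44, 2.09], [-1.27, 1.32], [0.08, 2.57], [-1.32, 4.46], [0.12, 2], [-2.74, 2.74]. Speed limits (rad/s): [2.22, 2.22, 3.01, 3.01, 3.14, 3.14, 3.14].

INTERFACE

Orientations are given as [roll, pitch, yaw] about the fixed x, y, z axes, in that order (R = Rz(yaw) Ry(pitch) Rx(roll)).
In Python, from workcell import bot, cams gives the robot as it stands.
- The arm moves only by the tool send_rows, never from a script. Its argument "steps" is a list of rows, each an object with "fingers": the opening, from 0 (shut) to 1 (fully open); "offset": the shift along the tool's x, y, z in m, a list of three; "turn": the turn about the tool's z in rad. A call has 1 to 5 rows; each row is the pose to reach, as a shift and turn from the pose commanded when the call began, along the tool's axes at that moment; what a row does not reach only later rows make up. A row lasts 1/8 s, in which the tool goes at most 62.5 mm and 10.7 degrees, less where a joint would pass 70% of its speed; a pose out of reach is approached as far as the arm can. A call with a gripper value outside its range is refused whole. The fingers move at their own pace and stop on an object; "force" is the grip in N (left out, the last holds). Time passes only in rows, so rows that repeat a pose let the fingers close. It gives the time, the measured TCP pose, the force and the opening at its end, in the units of the state.
- bot.get_state(): the state, without advancing time (a new reading comes with each control period).
- cams.snapshot(name): name is "scene" or "top" or "wrist"; returns a dict with "pixels" (420x560x3 uint8, red, green, blue), "range_z" (420x560 float32, m along the optical axis (not along the pixel's ray), 0 where there is no reading), "intrinsics" (3x3 intrinsics, pixels), "R" (3x3) and "t" (3): a world point X has camera coordinates R X + t; the wrist camera has in their place "mount" (4x4, takes a point from camera to tool coordinates, whose origin is the TCP and whose axes are the flange's). Camera axes: x right, y down, z forward; pixel columns grow to the right and rows downward; lengths in m; the calibration is good to about 2 mm. The wrist camera is an equidistant fisheye: a pixel r from the principal point sees the ray r / f radians off the axis. A picture is of the moment at which its call begins: read the wrist's pose just before it.
- bot.hand_in(): hands the job in, once; it reports no verdict.
The state is a dict: "clock": time; "joints": joint angles; "dq": joint speeds; "tau": joint torques, N m; "tool_pos": TCP position; "tcp_rot": TCP orientation; "contact_force": force on the tool from outside, world axes, zero at the start; "moment": the same for the moment, N m; "gripper_width": finger opening in m.
Only numpy, scipy, OpenCV 4.12 (cv2) and the standard library are available. Lean on these libraries where they do the work, as an engineer would, in place of code of your own. Each camera call takes 0.05 s, during which the arm holds its last target.

TASK

One of the four steel pins standing in the dispenser is too short: take it out and leave it in the scrap tray, without lifting out the good pins or pushing the things around about. Then pull the spring-return shutter out by its black grip until the grip is level with the two index posts, so that the three good pins drop into the bin, and finish still holding the shutter there, without letting go.

Things in the scene. Friction and masses are not known exactly. Their poses are not given: they have to be found in the camera images.
- dispenser: Fixed pin dispenser, aluminium; origin on the bench under the middle of its pin row; x points away from the grip (the pull is toward its -x), y along the row, z up. Magazine plate 50x150 mm (x, y), top at z = 68 mm, with four 17 mm square through-holes at x = 0, y = -54, -18, 18, 54 mm, a pin in each. Pins stand on the shutter, z = 55 mm. Bin below: floor z = 6 mm, 40x145 mm.
- shutter (a joint): Travel (m) of the spring-return shutter that closes the holes from below: 0 shut, grows as it is pulled toward the dispenser's -x, stop at 0.060; the grip is level with the index posts at 0.040. The spring pulls 3.3 N when shut, 7.7 N at the posts, plus 0.4 N friction, and shuts it when let go. From about 0.025 on the holes are open and their pins drop into the bin.
- grip (a point): Black upright grip of the shutter, a block 16 mm (along the pull) by 26 mm (across) from z = 55 to 93 mm; the point is on its centre line at z = 78 mm, 75 mm in front of the pin row when shut. Axes as the dispenser's. Under it a pointer bar, 76 mm wide, z = 51 to 55 mm.
- mark (a point): The mark: the fixed point midway between two 8 mm steel index posts (52 mm high, standing on the dispenser's foot plate at its y = +-46 mm), 115 mm in front of the pin row, at z = 78 mm. The grip point belongs here when the shutter is pulled out to the mark. Axes as the dispenser's.
- pin_short_mid (a point): The reject: a round steel pin of 14 mm diameter but only 28 mm long; the point is at its centre. At the start it stands upright in one of the four holes (any), its top at z = 83 mm, 15 mm above the plate.
- scrap_tray: Fixed square steel scrap tray, 100x100 mm outside, 25 mm high, walls and floor 3 mm; origin under its centre on the bench top, z up. (Beyond the dispenser an overhead shelf hangs 0.45 m above the bench, at world x > 0.66, y < -0.08: keep the wrist clear; the way over the tray is free.)
- pin_a_mid (a point): Good round steel pin, 14 mm diameter, 40 mm long; the point is at its centre. At the start it stands upright in one of the four holes (any), its top at z = 95 mm, 27 mm above the plate.
- pin_b_mid (a point): Good round steel pin, 14 mm diameter, 40 mm long; the point is at its centre. At the start it stands upright in one of the four holes (any), its top at z = 95 mm, 27 mm above the plate.
- pin_c_mid (a point): Good round steel pin, 14 mm diameter, 40 mm long; the point is at its centre. At the start it stands upright in one of the four holes (any), its top at z = 95 mm, 27 mm above the plate.
- vial_a_mid (a point): Bystander: small capped vial, 21 mm across, 42 mm high, beside the dispenser; the point is at about its centre.
- solder_spool_mid (a point): Bystander: solder spool, about 59x70 mm, 44 mm high, between the dispenser and the coffee pot; the point is at about its centre.
- heat_sink_mid (a point): Bystander: finned heat sink, 40x40 mm, 23 mm high, near the scrap tray; the point is at about its centre.

How it is judged:
By the outcome, as a careful person would: the job done as asked, in the order asked, and still so for the second after the job is handed in, while the arm keeps its last pose, push and grip.
It also fails if it takes over 48 s, if anything falls off the work surface, if the arm or the gripper's body presses on something with over 40 N, if the wrist force passes 120 N, or if a joint passes its speed limit or range.

## Working session

There is one attempt and no reset: what is moved stays moved. The work goes in short steps, Python scripts to look and compute and a tool call to move; the robot and the scene stay as the last step left them, time stands still between calls to the robot, and variables do not carry over. Pictures are saved under pics/ and viewed, and the job is handed in when it is done.

Besides the shell and the picture viewer there is one more tool, called after "Call:" as a command line: name --argument value ..., lists and objects as JSON in quotes. send_rows: Moves the arm, as the interface text tells. Its arguments: {"type":"object","properties":{"steps":{"type":"array","items":{"type":"object","properties":{"fingers":{"type":"number"},"offset":{"type":"array","items":{"type":"number"}},"turn":{"type":"number"}}}},"force":{"type":"number"}},"required":["steps"]}

```bash
mkdir -p pics; ls
python3 - <<'E'
from workcell import bot, cams
import cv2
s=bot.get_state(); print(s)
for n in ["scene","top","wrist"]:
    d=cams.snapshot(n); cv2.imwrite(f"pics/{n}0.png",cv2.cvtColor(d["pixels"],cv2.COLOR_RGB2BGR))
    print(n,d["intrinsics"],d.get("R"),d.get("t"),d.get("mount"))
E
```

```text
pics
{'clock': 0.0, 'joints': array([-1.32563202,  0.4351954 ,  0.02498313,  1.57410361, -0.01159711,
        1.13399314, -0.07511804]), 'dq': array([ 0.00046954, -0.00055781,  0.00014021,  0.00039252, -0.00085198,
        0.00162385, -0.00038692]), 'tau': array([ 7.90473878e-04, -6.67847300e+01,  9.85505171e-01, -3.14457214e+01,
       -6.04988867e-02,  4.32220974e-02,  1.82953181e-04]), 'tool_pos': array([0.21288377, 0.58708141, 0.22595971]), 'tcp_rot': array([-3.14004518e+00,  1.47660437e-04,  2.79373257e+00]), 'contact_force': array([0.10606812, 0.46662731, 0.47429856]), 'moment': array([ 0.07316175, -0.01418976,  0.0075863 ]), 'gripper_width': 0.09208658474087754}
scene [[529.65772086   0.         287.36784804]
 [  0.         529.65772086 198.54525754]
 [  0.           0.           1.        ]] [[ 0.41584558 -0.90943462  0.00105784]
 [-0.66364758 -0.30425256 -0.68337565]
 [ 0.62180732  0.28347671 -0.73006617]] [-0.27220693  0.38554582  0.69578861] None
top [[419.91676221   0.         283.14976163]
 [  0.         419.91676221 208.47200227]
 [  0.           0.           1.        ]] [[ 0.02467239 -0.99948022 -0.02075006]
 [-0.99061487 -0.02165173 -0.13495699]
 [ 0.13443757  0.02388503 -0.99063416]] [-0.04539269  0.50782715  0.86806666] None
wrist [[325.1922621    0.         276.91822549]
 [  0.         325.1922621  209.21314844]
 [  0.           0.           1.        ]] None None [[-1.59574724e-04 -9.52014093e-01 -3.06054149e-01  8.47054720e-02]
 [ 9.99999860e-01 -3.06117599e-04  4.30817772e-04  6.39343146e-04]
 [-5.03833152e-04 -3.06054038e-01  9.52014008e-01 -1.57772391e-01]
 [ 0.00000000e+00  0.00000000e+00  0.00000000e+00  1.00000000e+00]]
```

View pics/scene0.png

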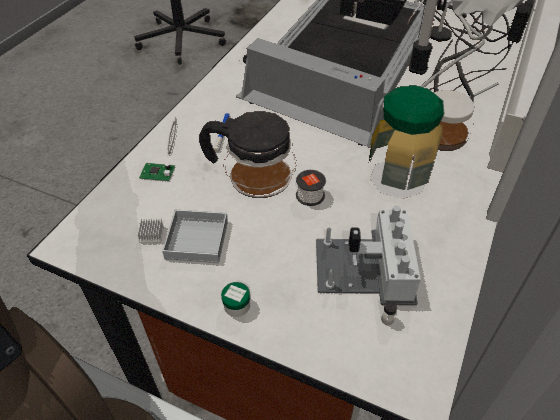

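View pics/top0.png

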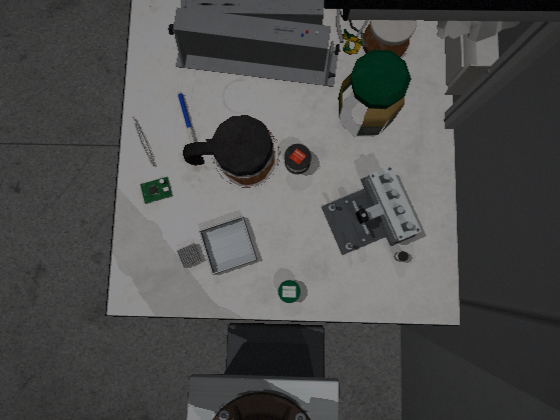

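View pics/wrist0.png

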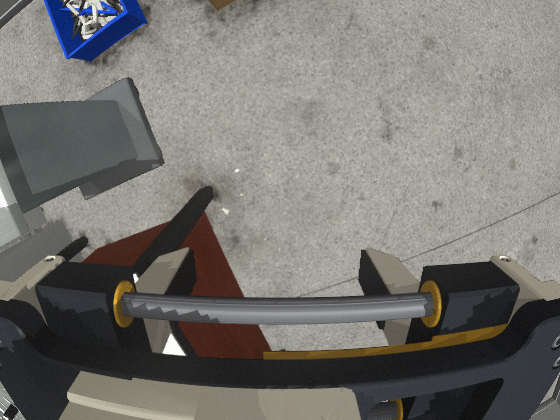

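The scene and top views show the dispenser on the right: scene ~(385,260), top ~(385,205). The tray is at top (228,243), the spool at (298,157), and the vial at (402,256). Next I'll zoom in.

```bash
cat > h.py <<'E'
import numpy as np, cv2
from workcell import bot, cams
def save(n,d,crop=None,k=1):
    im=cv2.cvtColor(d["pixels"],cv2.COLOR_RGB2BGR)
    if crop: x0,y0,x1,y1=crop; im=im[y0:y1,x0:x1]
    im=cv2.resize(im,None,fx=k,fy=k,interpolation=cv2.INTER_CUBIC); cv2.imwrite(f"pics/{n}.png",im)
def ray(d,u,v):
    K=d["intrinsics"];c=np.array([(u-K[0,2])/K[0,0],(v-K[1,2])/K[1,1],1.])
    return -d["R"].T@d["t"], d["R"].T@c
def onz(d,u,v,z):
    o,r=ray(d,u,v); return o+r*(z-o[2])/r[2]
def cloud(d):
    K=d["intrinsics"];Z=d["range_z"];v,u=np.mgrid[:420,:560]
    c=np.stack([(u-K[0,2])/K[0,0]*Z,(v-K[1,2])/K[1,1]*Z,Z],-1)
    return (c-d["t"])@d["R"]
def tri(d1,p1,d2,p2):
    o1,r1=ray(d1,*p1);o2,r2=ray(d2,*p2)
    A=np.stack([r1,-r2],1);s=np.linalg.lstsq(A,o2-o1,rcond=None)[0]
    a,b=o1+s[0]*r1,o2+s[1]*r2; return (a+b)/2,np.linalg.norm(a-b)
E
python3 - <<'E'
from h import *
s=cams.snapshot("scene");t=cams.snapshot("top")
np.savez("s0.npz",**s);np.savez("t0.npz",**t)
save("sc",s,(300,190,440,330),5);save("tc",t,(310,150,440,270),6)
for n,d in(("s",s),("t",t)):
    P=cloud(d); 
    z=P[...,2]; print(n,np.median(z[250:300,200:300]))
    for uv in ([(396,213),(398,228),(400,248),(403,267)] if n=="s" else [(386,178),(393,193),(399,210),(407,226)]): print(uv,P[uv[1],uv[0]].round(4))
E
```

```text
s -0.0010272178858500402
(396, 213) [ 0.5638 -0.2468  0.0901]
(398, 228) [ 0.5332 -0.2594  0.0896]
(400, 248) [ 0.5012 -0.2738  0.0803]
(403, 267) [ 0.4679 -0.2888  0.0781]
t -0.0001398422070641183
(386, 178) [ 0.5665 -0.24    0.0964]
(393, 193) [ 0.5368 -0.2544  0.0935]
(399, 210) [ 0.5041 -0.2685  0.0831]
(407, 226) [ 0.4711 -0.2815  0.0924]
```

View pics/sc.png

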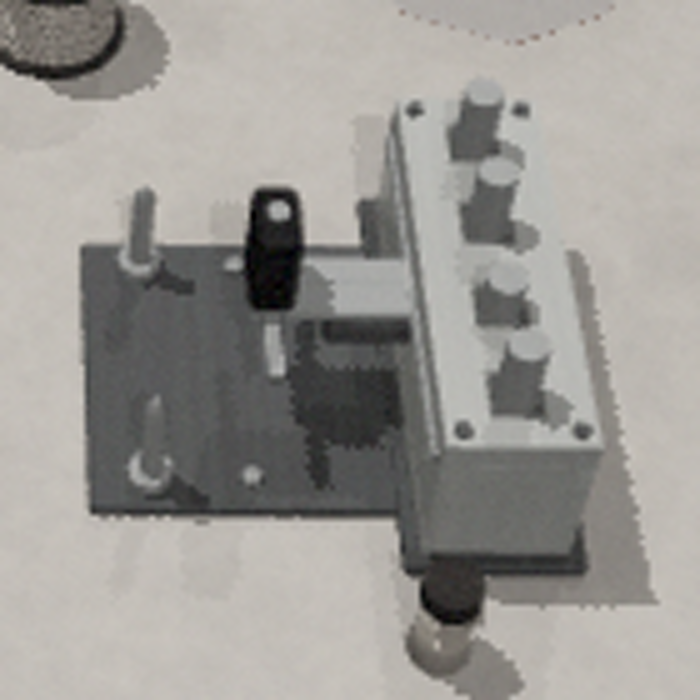

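View pics/tc.png

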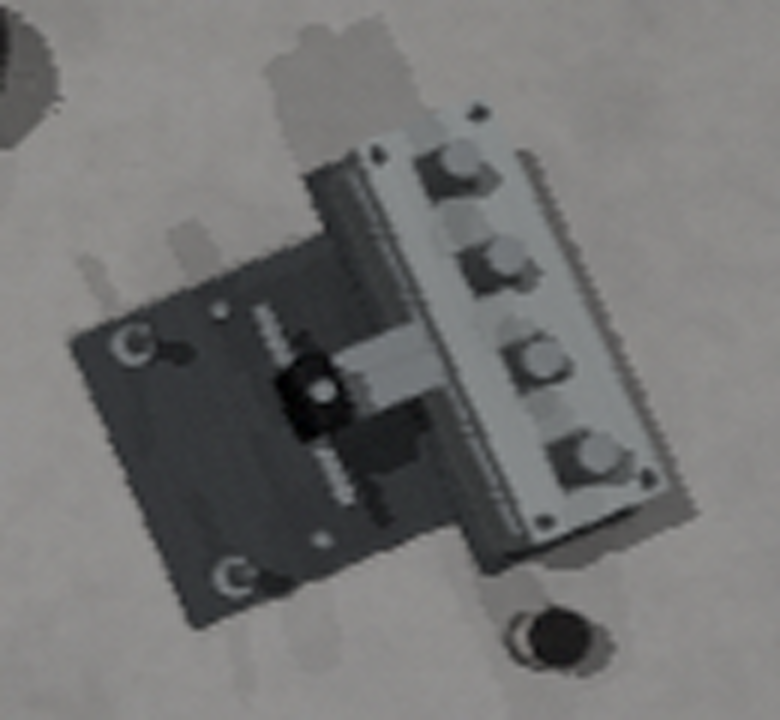

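In the zooms, the third pin from the far end (scene crop (500,280), top crop (548,355)) is visibly shorter, and its top depth of ~0.083 confirms it. I'll measure the poses now.

```bash
cat > m.py <<'E'
from h import *
s=dict(np.load("s0.npz"));t=dict(np.load("t0.npz"))
S=lambda c:((c[0]+.5)/5-.5+300,(c[1]+.5)/5-.5+190)
T=lambda c:((c[0]+.5)/6-.5+310,(c[1]+.5)/6-.5+150)
F={'p1':((484,92),(465,160)),'p2':((499,170),(514,253)),'p3':((507,276),(550,355)),'p4':((529,346),(606,452)),
'scrFL':((414,109),(378,154)),'scrFR':((521,109),(479,112)),'scrNL':((464,430),(545,522)),'scrNR':((583,430),(649,478)),
'gripdot':((279,211),(324,391)),'postF':((145,190),(138,342)),'postN':((153,400),(240,575))}
for k,(a,b) in F.items():
    p,e=tri(s,S(a),t,T(b)); print(k,p.round(4),round(e,4))
for n,d in(("s",s),("t",t)):
    P=cloud(d);x,y,z=np.moveaxis(P,-1,0)
    roi=(x>.35)&(x<.65)&(y>-.36)&(y<-.1)&(d["range_z"]>0)
    m=(roi&(z>.0755)&(z<.11)).astype(np.uint8)
    c,l,st,ce=cv2.connectedComponentsWithStats(m,connectivity=4)
    for i in range(1,c):
        if st[i,4]>6:
            q=P[l==i];zt=np.percentile(q[:,2],85);h=q[q[:,2]>zt-.005]; print(n,ce[i].round(1),st[i,4],"top",round(zt,4),h.mean(0).round(4),(h[:,:2].max(0)+h[:,:2].min(0)).round(4)/2)
    m=roi&(abs(z-.068)<.003); q=P[m][:,:2].astype(np.float32); r=cv2.minAreaRect(q);print(n,"plate",r,P[m][:,2].mean())
E
python3 m.py
```

```text
p1 [ 0.5712 -0.2437  0.0938] 0.002
p2 [ 0.5394 -0.259   0.094 ] 0.0006
p3 [ 0.5069 -0.2734  0.082 ] 0.0002
p4 [ 0.4734 -0.2886  0.093 ] 0.0002
scrFL [ 0.5788 -0.2199  0.0661] 0.002
scrFR [ 0.5942 -0.2548  0.0667] 0.0019
scrNL [ 0.4523 -0.2762  0.0665] 0.0028
scrNR [ 0.468  -0.3112  0.0671] 0.0023
gripdot [ 0.4922 -0.1968  0.0928] 0.0025
postF [ 0.5143 -0.1408  0.0515] 0.0067
postN [ 0.4335 -0.1764  0.0486] 0.0052
s [395.8 211.5] 94 top 0.0943 [ 0.5704 -0.2452  0.0934] [ 0.5711  -0.24485]
s [398.5 227.3] 100 top 0.0937 [ 0.5384 -0.2596  0.0928] [ 0.5385 -0.2596]
s [354.9 236.1] 176 top 0.0929 [ 0.4899 -0.1989  0.0916] [ 0.4909 -0.1982]
s [400.7 246.3] 59 top 0.0827 [ 0.5054 -0.2739  0.0813] [ 0.50645 -0.27415]
s [404.6 261.8] 109 top 0.0943 [ 0.4724 -0.2886  0.0932] [ 0.47305 -0.28845]
s plate ((0.5102140307426453, -0.24065759778022766), (0.15158729255199432, 0.10828463733196259), 24.15006446838379) 0.06707217573057715
t [386.  176.6] 52 top 0.0951 [ 0.5713 -0.242   0.094 ] [ 0.5712 -0.2426]
t [393.4 192.8] 52 top 0.0947 [ 0.5385 -0.2565  0.0933] [ 0.53885 -0.25665]
t [399.9 209.6] 43 top 0.0824 [ 0.5057 -0.2712  0.0812] [ 0.50645 -0.27115]
t [362.9 215.2] 119 top 0.0936 [ 0.4914 -0.1955  0.0918] [ 0.49245 -0.196  ]
t [408.3 225.5] 57 top 0.0949 [ 0.4729 -0.2858  0.0935] [ 0.47305 -0.28635]
t plate ((0.510607123374939, -0.23812070488929749), (0.14962516725063324, 0.10856889933347702), 24.012601852416992) 0.06719336577096002
```

The two views and the depth agree: pin tops at 94 mm and 82 mm, plate at 67 mm, row yaw about 24°. Now the tray and the bystanders.

Run:
```python
from h import *
s=dict(np.load("s0.npz"));t=dict(np.load("t0.npz"))
for n,d in(("s",s),("t",t)):
    P=cloud(d);x,y,z=np.moveaxis(P,-1,0)
    roi=(d["range_z"]>0)&(x>.2)&(x<.95)&(y>-.5)&(y<.5)
    m=(roi&(z>.0125)&(z<.5)).astype(np.uint8)
    c,l,st,ce=cv2.connectedComponentsWithStats(m,connectivity=8)
    for i in range(1,c):
        if st[i,4]>25:
            q=P[l==i]; r=cv2.minAreaRect(q[:,:2].astype(np.float32))
            print(n,ce[i].round(0),st[i,4],"ctr",np.round(r[0],3),"size",np.round(r[1],3),round(r[2],1),"zmax",q[:,2].max().round(3))
    m=roi&(abs(z-.025)<.004)&(abs(x-.43)<.12)&(y>.02)&(y<.22)
    print(n,"tray rim",cv2.minAreaRect(P[m][:,:2].astype(np.float32)))
c=np.array([.5227,-.2662])
```

```text
s [485.   8.] 1013 ctr [ 0.726 -0.287] size [0.092 0.065] 89.0 zmax 0.432
s [521. 261.] 26445 ctr [ 0.576 -0.412] size [0.752 0.065] 4.9 zmax 0.441
s [365. 107.] 14769 ctr [ 0.81 -0.05] size [0.28  0.534] 0.1 zmax 0.208
s [252. 145.] 4448 ctr [0.623 0.065] size [0.18  0.132] 66.6 zmax 0.137
s [311. 184.] 709 ctr [ 0.622 -0.065] size [0.059 0.057] 23.7 zmax 0.046
s [391. 253.] 3715 ctr [ 0.511 -0.24 ] size [0.154 0.109] 23.9 zmax 0.097
s [194. 234.] 758 ctr [0.429 0.083] size [0.105 0.101] 19.9 zmax 0.027
s [149. 228.] 331 ctr [0.405 0.167] size [0.044 0.04 ] 25.4 zmax 0.024
s [328. 235.] 66 ctr [ 0.516 -0.144] size [0.012 0.008] 30.7 zmax 0.053
s [330. 277.] 72 ctr [ 0.433 -0.182] size [0.007 0.008] 35.6 zmax 0.052
s [236. 297.] 726 ctr [ 0.335 -0.052] size [0.048 0.046] 25.8 zmax 0.041
s [389. 310.] 215 ctr [ 0.414 -0.29 ] size [0.021 0.022] 64.4 zmax 0.045
s tray rim ((0.41915324330329895, 0.10929306596517563), (0.10209096968173981, 0.1575498729944229), 20.073200225830078)
t [254.  39.] 7531 ctr [0.892 0.034] size [0.372 0.148] 83.5 zmax 0.148
t [491. 172.] 44863 ctr [ 0.572 -0.266
[... 172 characters left out ...]
ax 0.138
t [298. 157.] 580 ctr [ 0.622 -0.063] size [0.057 0.058] 41.5 zmax 0.047
t [278. 155.] 30 ctr [ 0.623 -0.021] size [0.005 0.042] 87.6 zmax 0.047
t [389. 206.] 2544 ctr [ 0.511 -0.238] size [0.15  0.109] 23.9 zmax 0.096
t [333. 206.] 26 ctr [ 0.517 -0.14 ] size [0.009 0.009] 1.2 zmax 0.052
t [226. 244.] 344 ctr [0.429 0.085] size [0.1 0.1] 19.8 zmax 0.028
t [188. 255.] 239 ctr [0.405 0.169] size [0.039 0.039] 28.0 zmax 0.026
t [402. 256.] 101 ctr [ 0.413 -0.287] size [0.019 0.02 ] 60.7 zmax 0.044
t [289. 291.] 404 ctr [ 0.334 -0.05 ] size [0.046 0.046] 46.0 zmax 0.042
t tray rim ((0.4193362891674042, 0.11180668324232101), (0.09944086521863937, 0.15720564126968384), 19.98558807373047)
```

Run:
```python
from h import *
s=dict(np.load("s0.npz"));t=dict(np.load("t0.npz"))
for n,d in(("s",s),("t",t)):
    P=cloud(d);x,y,z=np.moveaxis(P,-1,0);ok=d["range_z"]>0
    for x0 in np.arange(.2,.85,.1):
        for z0 in (.02,.1,.2,.3,.4,.5):
            m=ok&(abs(x-x0)<.05)&(abs(z-z0)<.05)&(y<-.32)
            if m.sum()>5: print(n,round(x0,2),z0,"ymax",y[m].max().round(3),"med",np.median(y[m]).round(3),m.sum())
```

```text
s 0.2 0.1 ymax -0.421 med -0.421 31
s 0.2 0.2 ymax -0.421 med -0.421 637
s 0.2 0.3 ymax -0.42 med -0.435 3898
s 0.2 0.4 ymax -0.42 med -0.422 2794
s 0.3 0.02 ymax -0.32 med -0.369 3714
s 0.3 0.1 ymax -0.421 med -0.421 730
s 0.3 0.2 ymax -0.421 med -0.421 1125
s 0.3 0.3 ymax -0.42 med -0.421 1640
s 0.3 0.4 ymax -0.42 med -0.421 1587
s 0.4 0.02 ymax -0.32 med -0.377 4059
s 0.4 0.1 ymax -0.421 med -0.421 622
s 0.4 0.2 ymax -0.421 med -0.421 840
s 0.4 0.3 ymax -0.421 med -0.421 1175
s 0.4 0.4 ymax -0.42 med -0.421 641
s 0.5 0.02 ymax -0.32 med -0.377 3282
s 0.5 0.1 ymax -0.421 med -0.421 482
s 0.5 0.2 ymax -0.421 med -0.421 644
s 0.5 0.3 ymax -0.42 med -0.421 879
s 0.5 0.4 ymax -0.421 med -0.421 169
s 0.6 0.02 ymax -0.32 med -0.377 2686
s 0.6 0.1 ymax -0.421 med -0.421 390
s 0.6 0.2 ymax -0.421 med -0.421 496
s 0.6 0.3 ymax -0.421 med -0.421 598
s 0.7 0.02 ymax -0.32 med -0.38 2362
s 0.7 0.1 ymax -0.367 med -0.408 1048
s 0.7 0.2 ymax -0.367 med -0.408 1308
s 0.7 0.3 ymax -0.395 med -0.408 1253
s 0.7 0.4 ymax -0.32 med -0.396 197
s 0.8 0.02 ymax -0.32 med -0.361 1355
s 0.8 0.1 ymax -0.363
[... 555 characters left out ...]
max -0.417 med -0.419 1137
t 0.5 0.2 ymax -0.417 med -0.419 1677
t 0.5 0.3 ymax -0.417 med -0.419 2615
t 0.5 0.4 ymax -0.417 med -0.419 113
t 0.6 0.02 ymax -0.32 med -0.385 2561
t 0.6 0.1 ymax -0.417 med -0.419 1092
t 0.6 0.2 ymax -0.417 med -0.419 1577
t 0.6 0.3 ymax -0.417 med -0.419 2454
t 0.6 0.4 ymax -0.417 med -0.419 427
t 0.7 0.02 ymax -0.32 med -0.382 2310
t 0.7 0.1 ymax -0.365 med -0.409 1342
t 0.7 0.2 ymax -0.365 med -0.41 1889
t 0.7 0.3 ymax -0.392 med -0.418 2548
t 0.7 0.4 ymax -0.32 med -0.397 1221
t 0.7 0.5 ymax -0.32 med -0.333 475
t 0.8 0.02 ymax -0.32 med -0.364 1580
t 0.8 0.1 ymax -0.36 med -0.362 502
t 0.8 0.2 ymax -0.36 med -0.382 1718
t 0.8 0.3 ymax -0.417 med -0.419 258
```

Call:
send_rows --steps '[{"offset":[-0.038,-0.047,0],"turn":0.18,"fingers":0.5},{"offset":[-0.075,-0.094,0],"turn":0.36,"fingers":0.5},{"offset":[-0.113,-0.14,0],"turn":0.54,"fingers":0.5},{"offset":[-0.15,-0.187,0],"turn":0.72,"fingers":0.5},{"offset":[-0.188,-0.234,0],"turn":0.9,"fingers":0.5}]' --force 25

```text
clock: 0.88
tool_pos: [0.3104, 0.3017, 0.2269]
tcp_rot: [3.141, -0.001, 1.888]
contact_force: [1.6, -0.6, 0.9]
gripper_width: 0.0477
```

```bash
cat > go.py <<'E'
import sys; from h import *
from scipy.spatial.transform import Rotation as Ro
st=bot.get_state(); R=Ro.from_euler('xyz',st["tcp_rot"]).as_matrix()
g=np.array(eval(sys.argv[1])); yaw=np.radians(float(sys.argv[2]))
d=R.T@(g-st["tool_pos"]); turn=-(yaw-st["tcp_rot"][2]); turn=(turn+np.pi)%(2*np.pi)-np.pi
print("t",st["clock"],"pos",st["tool_pos"].round(4),"rot",np.degrees(st["tcp_rot"]).round(1),"w",st["gripper_width"].round(4),"F",st["contact_force"].round(1),"q",st["joints"].round(2))
print("offset",d.round(4),"len",np.linalg.norm(d).round(3),"turn",round(turn,3))
E
python3 go.py "(.506,-.2735,.17)" 23.8
```

```text
Traceback (most recent call last):
  File "go.py", line 6, in <module>
    print("t",st["clock"],"pos",st["tool_pos"].round(4),"rot",np.degrees(st["tcp_rot"]).round(1),"w",st["gripper_width"].round(4),"F",st["contact_force"].round(1),"q",st["joints"].round(2))
                                                                                                     ^^^^^^^^^^^^^^^^^^^^^^^^^
AttributeError: 'float' object has no attribute 'round'
```

```bash
sed -i 's/st\["gripper_width"\].round(4)/round(st["gripper_width"],4)/' go.py
python3 go.py "(.506,-.2735,.17)" 23.8
```

```text
t 0.875 pos [0.3104 0.3017 0.2269] rot [180.   -0.  108.2] w 0.0477 F [ 1.6 -0.6  0.9] q [-1.14  0.11  0.28  2.03 -0.04  1.   -0.53]
offset [-0.6075  0.0065  0.0565] len 0.61 turn 1.472
```

Call:
send_rows --steps '[{"offset":[-0.06,0.001,0],"turn":0.15,"fingers":0.5},{"offset":[-0.12,0.002,0],"turn":0.3,"fingers":0.5},{"offset":[-0.18,0.003,0],"turn":0.45,"fingers":0.5},{"offset":[-0.24,0.003,0],"turn":0.6,"fingers":0.5},{"offset":[-0.3,0.003,0],"turn":0.75,"fingers":0.5}]'

```text
clock: 1.5
tool_pos: [0.4085, 0.0182, 0.2271]
tcp_rot: [3.141, -0.001, 1.139]
contact_force: [2.0, 0.3, 0.1]
gripper_width: 0.046
```

```bash
python3 go.py "(.506,-.2735,.17)" 23.8
```

```text
t 1.5 pos [0.4085 0.0182 0.2271] rot [ 1.80e+02 -1.00e-01  6.53e+01] w 0.046 F [2.  0.3 0.1] q [-0.76  0.06  0.63  2.1  -0.04  1.   -0.54]
offset [-0.2242  0.2106  0.0569] len 0.313 turn 0.724
```

Call:
send_rows --steps '[{"offset":[-0.044,0.042,0],"turn":0.145,"fingers":0.5},{"offset":[-0.088,0.084,0],"turn":0.29,"fingers":0.5},{"offset":[-0.132,0.126,0.0],"turn":0.435,"fingers":0.5},{"offset":[-0.178,0.168,0.01],"turn":0.58,"fingers":0.5},{"offset":[-0.224,0.21,0.02],"turn":0.724,"fingers":0.5}]'

```text
clock: 2.12
tool_pos: [0.507, -0.2714, 0.2066]
tcp_rot: [3.141, -0.001, 0.416]
contact_force: [0.8, 1.0, 0.6]
gripper_width: 0.0462
```

Call:
send_rows --steps '[{"offset":[0,0,0],"turn":0,"fingers":0.45},{"offset":[0,0,0],"turn":0,"fingers":0.45}]'

```text
clock: 2.38
tool_pos: [0.5057, -0.2697, 0.2065]
tcp_rot: [-3.141, 0.001, 0.42]
contact_force: [-0.1, -0.2, 0.1]
gripper_width: 0.0414
```

```bash
python3 go.py "(.506,-.2735,.12)" 23.8
python3 - <<'E'
from h import *
st=bot.get_state(); d=cams.snapshot("wrist"); save("w1",d); np.savez("w1.npz",pos=st["tool_pos"],rot=st["tcp_rot"],**d)
t=cams.snapshot("top"); save("t1",t,(310,130,450,270),5)
E
```

```text
t 2.375 pos [ 0.5057 -0.2697  0.2065] rot [-180.    0.   24.] w 0.0414 F [-0.1 -0.2  0.1] q [-0.2   0.46  0.87  1.78 -0.4   1.09 -0.35]
offset [-0.0012  0.0037  0.0865] len 0.087 turn 0.004
```

View pics/w1.png

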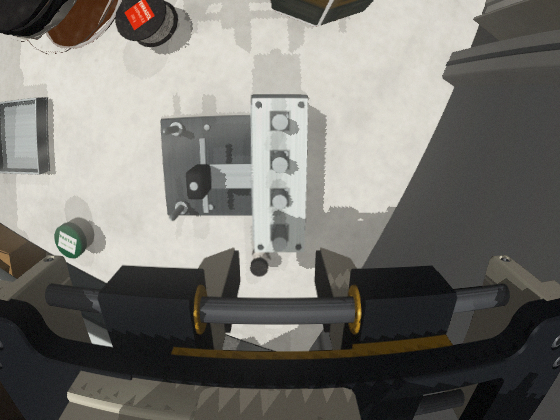

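The wrist view shows the plate, with pins at about (280,122), (279,162), (279,200) and (280,235), the grip at (198,182), the posts at (177,127) and (181,208), and the vial at (259,266). I'll check this against the world estimates.

```bash
cat >> h.py <<'E'
from scipy.spatial.transform import Rotation as Ro
def wray(d,pos,rot,u,v):
    K=d["intrinsics"];a=np.array([u-K[0,2],v-K[1,2]]);r=np.linalg.norm(a);th=r/K[0,0]
    c=np.array([*(a/r*np.sin(th)),np.cos(th)]);R=Ro.from_euler('xyz',rot).as_matrix();M=d["mount"]
    return pos+R@M[:3,3],R@M[:3,:3]@c
def wonz(d,pos,rot,u,v,z):
    o,r=wray(d,pos,rot,u,v);return o+r*(z-o[2])/r[2]
def wproj(d,pos,rot,X):
    R=Ro.from_euler('xyz',rot).as_matrix();M=d["mount"];c=M[:3,:3].T@(R.T@(np.array(X)-pos)-M[:3,3])
    rho=np.hypot(c[0],c[1]);th=np.arctan2(rho,c[2]);K=d["intrinsics"];return K[:2,2]+K[0,0]*th*c[:2]/rho
E
python3 - <<'E'
from h import *
f=dict(np.load("w1.npz"));save("w1c",f,(150,80,320,290),3)
for n,X in dict(p1=(.5712,-.2437,.094),p2=(.5394,-.259,.094),p3=(.5065,-.2734,.082),p4=(.4734,-.2886,.094),grip=(.4922,-.1968,.093),postF=(.515,-.142,.052),postN=(.433,-.179,.052)).items(): print(n,wproj(f,f["pos"],f["rot"],X).round(1))
E
```

```text
p1 [282.5 123. ]
p2 [283.6 164.9]
p3 [282.8 201.7]
p4 [283.2 243.9]
grip [196.5 185.5]
postF [165.  134.2]
postN [172.2 219.8]
```

View pics/w1c.png

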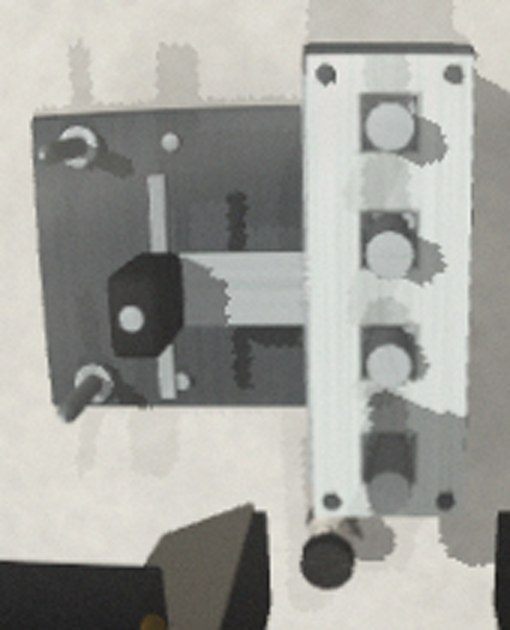

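The wrist view agrees within ~1 mm along the row and ~2.5 mm across it. I'll descend partway and check again.

Call:
send_rows --steps '[{"offset":[-0.001,0.003,0.04],"turn":0.004,"fingers":0.42},{"offset":[-0.001,0.003,0.08],"turn":0.004,"fingers":0.42},{"offset":[-0.001,0.003,0.1],"turn":0.004,"fingers":0.42},{"offset":[-0.001,0.003,0.1],"turn":0.004,"fingers":0.42}]'

```text
clock: 2.98
tool_pos: [0.506, -0.2708, 0.1063]
tcp_rot: [-3.139, 0.001, 0.418]
contact_force: [-0.2, 0.1, -0.2]
gripper_width: 0.0378
```

```bash
python3 go.py "(.506,-.2725,.071)" 23.8
python3 - <<'E'
from h import *
st=bot.get_state(); d=cams.snapshot("wrist"); save("w2",d,(150,80,410,340),3); np.savez("w2.npz",pos=st["tool_pos"],rot=st["tcp_rot"],**d)
for X in [(.506,-.2725,.082),(.5394,-.259,.094),(.4734,-.2886,.094)]: print(wproj(d,st["tool_pos"],st["tcp_rot"],X).round(1))
E
```

```text
t 2.975 pos [ 0.506  -0.2708  0.1063] rot [-179.9    0.    24. ] w 0.0378 F [-0.2  0.1 -0.2] q [-0.13  0.58  0.77  1.88 -0.51  0.9  -0.25]
offset [-0.0007  0.0016  0.0353] len 0.035 turn 0.003
[281.9 248.1]
[284.7 197. ]
[284.1 307.8]
```

View pics/w2.png

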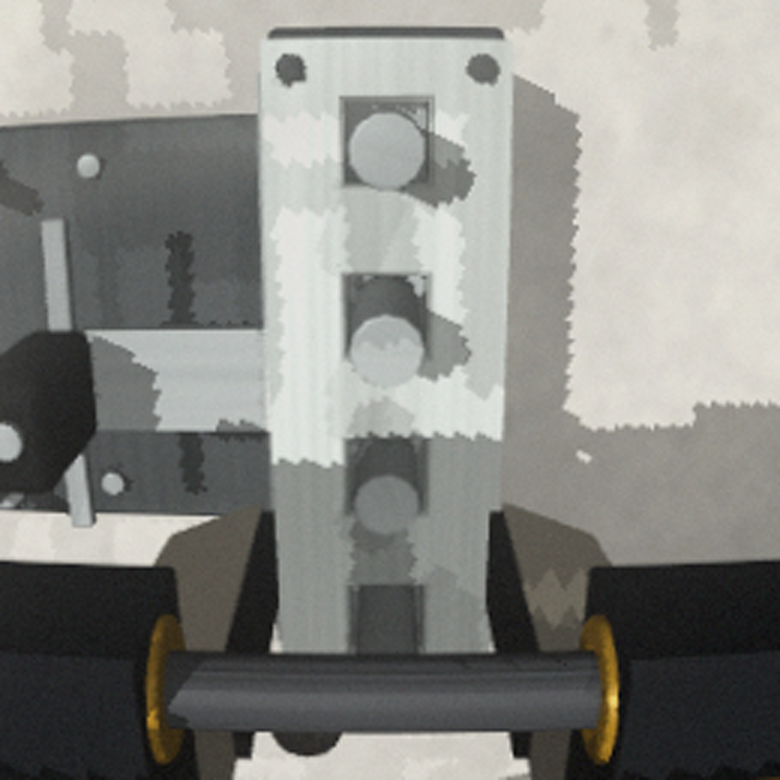

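The short pin is at pixel (279,247), predicted (282,248), and the midpoint between the fingers is at ~277, so the grasp needs +1.5 mm along tool y. I'll descend and close.

Call:
send_rows --steps '[{"offset":[-0.0005,0.0015,0.015],"turn":0.003,"fingers":0.42},{"offset":[-0.0005,0.0015,0.028],"turn":0.003,"fingers":0.42},{"offset":[-0.0005,0.0015,0.0345],"turn":0.003,"fingers":0.42},{"offset":[-0.0005,0.0015,0.0345],"turn":0.003,"fingers":0.42}]'

```text
clock: 3.52
tool_pos: [0.5061, -0.2744, 0.0718]
tcp_rot: [-3.141, 0.001, 0.412]
contact_force: [0.6, 0.5, -0.4]
gripper_width: 0.0386
```

Call:
send_rows --steps '[{"offset":[0,0,0],"turn":0,"fingers":0.25},{"offset":[0,0,0],"turn":0,"fingers":0.1},{"offset":[0,0,0],"turn":0,"fingers":0.05},{"offset":[0,0,0],"turn":0,"fingers":0.05}]' --force 25

```text
clock: 4.03
tool_pos: [0.5066, -0.2744, 0.0725]
tcp_rot: [3.142, -0.0, 0.413]
contact_force: [-0.2, 1.2, 0.4]
gripper_width: 0.013
```

```bash
python3 go.py "(.506,-.2725,.071)" 23.8
python3 - <<'E'
from h import *
d=cams.snapshot("wrist"); save("w3",d,(150,80,410,340),3)
E
```

```text
t 4.025 pos [ 0.5066 -0.2744  0.0725] rot [180.   -0.   23.7] w 0.013 F [-0.2  1.2  0.4] q [-0.09  0.62  0.74  1.9  -0.56  0.83 -0.22]
offset [ 0.0002 -0.002   0.0015] len 0.003 turn -0.003
```

View pics/w3.png

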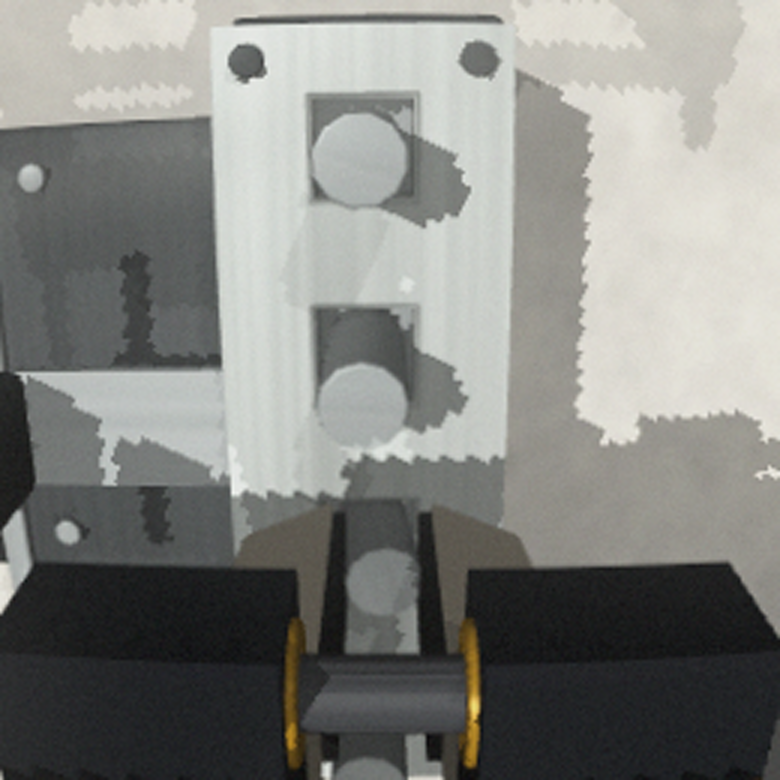

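The pin sits between the pads (crop (382,580)), opening 13 mm. Next I'll lift it straight up.

Call:
send_rows --steps '[{"offset":[0,0,-0.01],"turn":0,"fingers":0.05},{"offset":[0,0,-0.025],"turn":0,"fingers":0.05},{"offset":[0,0,-0.045],"turn":0,"fingers":0.05},{"offset":[0,0,-0.075],"turn":0,"fingers":0.05},{"offset":[0,0,-0.11],"turn":0,"fingers":0.05}]'

```text
clock: 4.7
tool_pos: [0.5063, -0.2746, 0.1842]
tcp_rot: [3.141, 0.0, 0.412]
contact_force: [0.3, 0.2, 0.8]
gripper_width: 0.0129
```

```bash
python3 go.py "(.430,.084,.18)" 23.8
python3 - <<'E'
from h import *
d=cams.snapshot("wrist"); save("w4",d)
d=cams.snapshot("scene"); save("s4",d,(250,130,450,330),3)
E
```

```text
t 4.7 pos [ 0.5063 -0.2746  0.1842] rot [180.    0.   23.6] w 0.0129 F [0.3 0.2 0.8] q [-0.18  0.49  0.85  1.8  -0.42  1.05 -0.33]
offset [ 0.0738 -0.3591  0.0041] len 0.367 turn -0.003
```

View pics/w4.png

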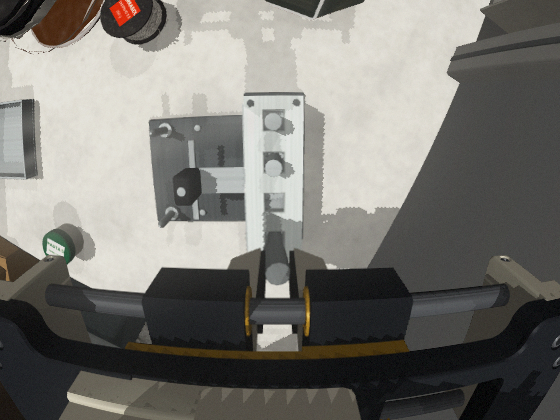

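View pics/s4.png

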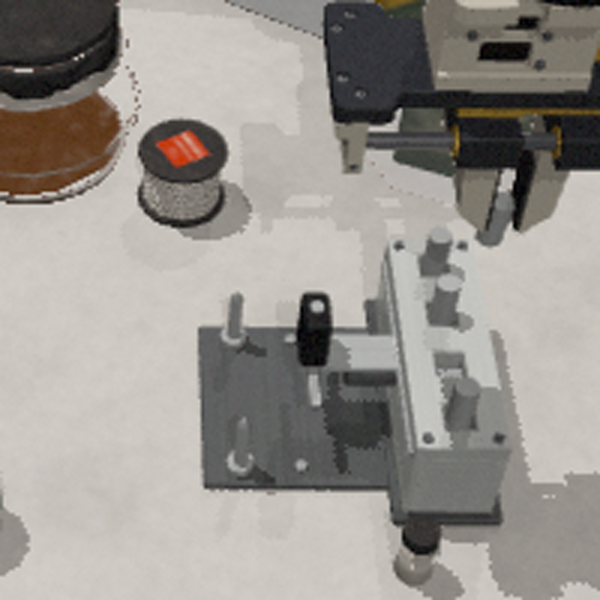

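The pin is held and the good pins are still in place, with the third hole empty. On to the tray.

Call:
send_rows --steps '[{"offset":[0.012,-0.06,0],"turn":0,"fingers":0.05},{"offset":[0.024,-0.12,0],"turn":0,"fingers":0.05},{"offset":[0.036,-0.18,0],"turn":0,"fingers":0.05},{"offset":[0.048,-0.24,0],"turn":0,"fingers":0.05},{"offset":[0.06,-0.3,0],"turn":0,"fingers":0.05}]'

```text
clock: 5.42
tool_pos: [0.4405, 0.0261, 0.1827]
tcp_rot: [-3.141, -0.001, 0.412]
contact_force: [1.1, -0.1, -0.1]
gripper_width: 0.0129
```

```bash
python3 go.py "(.424,.084,.10)" 23.8
```

```text
t 5.425 pos [0.4405 0.0261 0.1827] rot [-1.80e+02 -1.00e-01  2.36e+01] w 0.0129 F [ 1.1 -0.1 -0.1] q [-0.96  0.24  0.95  2.11 -0.25  0.91 -1.02]
offset [ 0.008  -0.0596  0.0828] len 0.102 turn -0.003
```

Call:
send_rows --steps '[{"offset":[0.005,-0.03,0],"turn":0,"fingers":0.05},{"offset":[0.008,-0.055,0.01],"turn":0,"fingers":0.05},{"offset":[0.008,-0.06,0.05],"turn":0,"fingers":0.05},{"offset":[0.008,-0.06,0.083],"turn":0,"fingers":0.05},{"offset":[0.008,-0.06,0.083],"turn":0,"fingers":0.05}]'

```text
clock: 6.05
tool_pos: [0.4229, 0.0819, 0.0983]
tcp_rot: [3.141, 0.004, 0.412]
contact_force: [-0.4, -1.1, -0.3]
gripper_width: 0.0128
```

```bash
python3 go.py "(.424,.084,.023)" 23.8
python3 - <<'E'
from h import *
d=cams.snapshot("wrist"); save("w5",d)
d=cams.snapshot("scene"); save("s5",d,(120,100,320,300),3)
E
```

```text
t 6.05 pos [0.4229 0.0819 0.0983] rot [180.    0.2  23.6] w 0.0128 F [-0.4 -1.1 -0.3] q [-0.95  0.38  0.83  2.22 -0.43  0.71 -0.99]
offset [ 0.0021 -0.0015  0.0753] len 0.075 turn -0.003
```

View pics/w5.png

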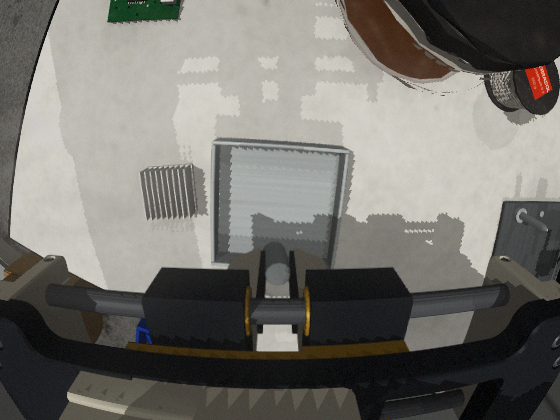

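View pics/s5.png

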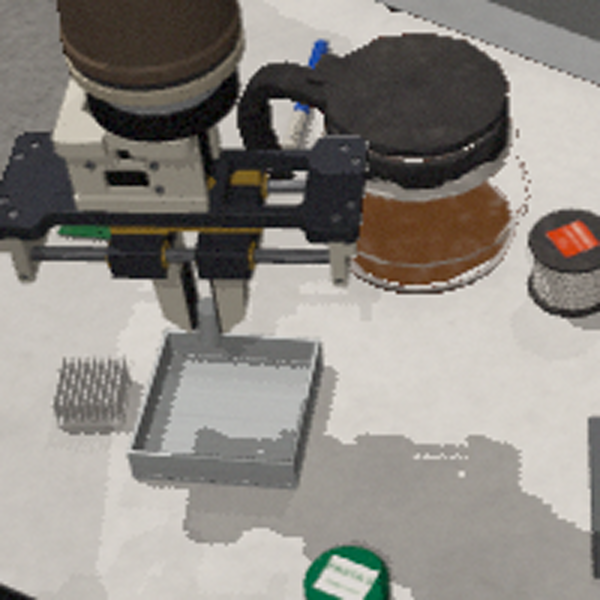

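The pin hangs over the tray: wrist view, tray spanning (212..352, 140..265+), pin at (277,270). I'll lower it and release.

Call:
send_rows --steps '[{"offset":[0.002,-0.001,0.03],"turn":0,"fingers":0.05},{"offset":[0.002,-0.001,0.055],"turn":0,"fingers":0.05},{"offset":[0.002,-0.001,0.069],"turn":0,"fingers":0.05},{"offset":[0.002,-0.001,0.0735],"turn":0,"fingers":0.05},{"offset":[0.002,-0.001,0.0735],"turn":0,"fingers":0.05}]'

```text
clock: 6.78
tool_pos: [0.4263, 0.0843, 0.0265]
tcp_rot: [-3.141, -0.001, 0.412]
contact_force: [-0.3, 0.8, -1.0]
gripper_width: 0.0129
```

Call:
send_rows --steps '[{"offset":[0,0,0],"turn":0,"fingers":0.15},{"offset":[0,0,0],"turn":0,"fingers":0.3},{"offset":[0,0,0],"turn":0,"fingers":0.35},{"offset":[0,0,0],"turn":0,"fingers":0.35}]'

```text
clock: 7.28
tool_pos: [0.4259, 0.0843, 0.026]
tcp_rot: [-3.142, -0.0, 0.413]
contact_force: [-0.2, -0.5, 0.1]
gripper_width: 0.0318
```

Call:
send_rows --steps '[{"offset":[0,0,-0.02],"turn":0,"fingers":0.35},{"offset":[0,0,-0.05],"turn":0,"fingers":0.4},{"offset":[0,0,-0.1],"turn":0,"fingers":0.5},{"offset":[0,0,-0.15],"turn":0,"fingers":0.5},{"offset":[0,0,-0.16],"turn":0,"fingers":0.5}]'

```text
clock: 7.9
tool_pos: [0.4273, 0.0846, 0.1883]
tcp_rot: [-3.141, -0.004, 0.413]
contact_force: [0.2, -0.1, -0.9]
gripper_width: 0.0457
```

```bash
python3 go.py "(.491,-.196,.18)" 23.8
python3 - <<'E'
from h import *
d=cams.snapshot("wrist"); save("w6",d)
d=cams.snapshot("scene"); save("s6",d,(120,100,320,300),3)
E
```

```text
t 7.9 pos [0.4273 0.0846 0.1883] rot [-179.9   -0.3   23.7] w 0.0457 F [ 0.2 -0.1 -0.9] q [-1.14  0.22  0.99  2.12 -0.24  0.91 -1.17]
offset [-0.0542  0.2826  0.0078] len 0.288 turn -0.003
```

View pics/w6.png

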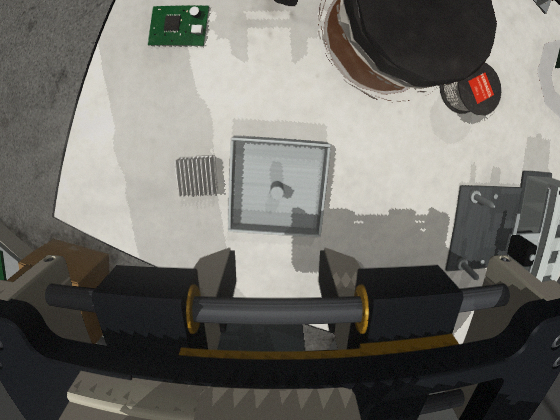

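View pics/s6.png

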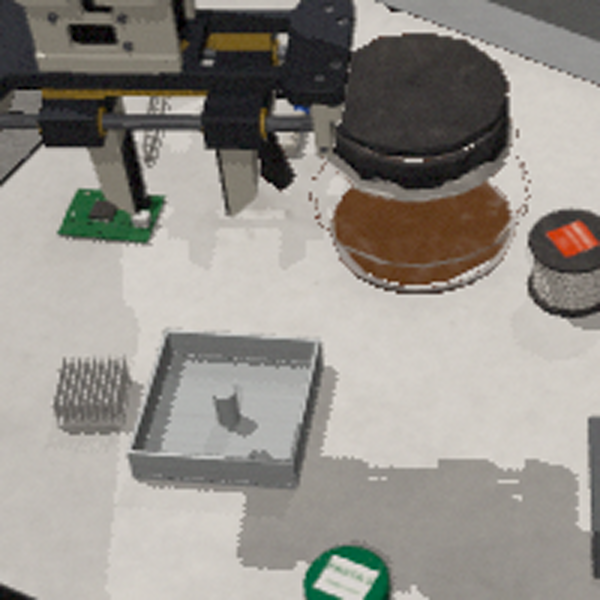

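The reject stands in the tray (wrist (278,188)), with the heat sink and other things unmoved. Now to the grip.

Call:
send_rows --steps '[{"offset":[-0.011,0.057,0],"turn":0,"fingers":0.4},{"offset":[-0.022,0.114,0],"turn":0,"fingers":0.4},{"offset":[-0.033,0.171,0],"turn":0,"fingers":0.4},{"offset":[-0.044,0.228,0],"turn":0,"fingers":0.4},{"offset":[-0.054,0.283,0],"turn":0,"fingers":0.4}]'

```text
clock: 8.62
tool_pos: [0.4892, -0.1981, 0.1838]
tcp_rot: [-3.14, 0.002, 0.413]
contact_force: [1.1, 1.0, 0.5]
gripper_width: 0.0369
```

Call:
send_rows --steps '[{"offset":[0,0,0.03],"turn":0,"fingers":0.4},{"offset":[0,0,0.06],"turn":0,"fingers":0.4},{"offset":[0,0,0.06],"turn":0,"fingers":0.4}]'

```text
clock: 9.0
tool_pos: [0.4873, -0.1961, 0.1227]
tcp_rot: [-3.138, 0.005, 0.411]
contact_force: [0.3, -0.3, 0.8]
gripper_width: 0.0366
```

```bash
python3 go.py "(.492,-.197,.062)" 23.8
python3 - <<'E'
from h import *
st=bot.get_state(); d=cams.snapshot("wrist"); save("w7",d,(150,80,410,340),3); np.savez("w7.npz",pos=st["tool_pos"],rot=st["tcp_rot"],**d)
for X in [(.492,-.197,.093),(.5394,-.259,.094)]: print(wproj(d,st["tool_pos"],st["tcp_rot"],X).round(1))
d=cams.snapshot("scene"); save("s7",d,(250,130,450,330),3)
E
```

```text
t 9.0 pos [ 0.4873 -0.1961  0.1227] rot [-179.8    0.3   23.6] w 0.0366 F [ 0.3 -0.3  0.8] q [-0.33  0.5   0.85  1.98 -0.49  0.88 -0.37]
offset [0.0043 0.0029 0.0607] len 0.061 turn -0.004
[283.8 237.5]
[403.3 209.8]
```

View pics/w7.png

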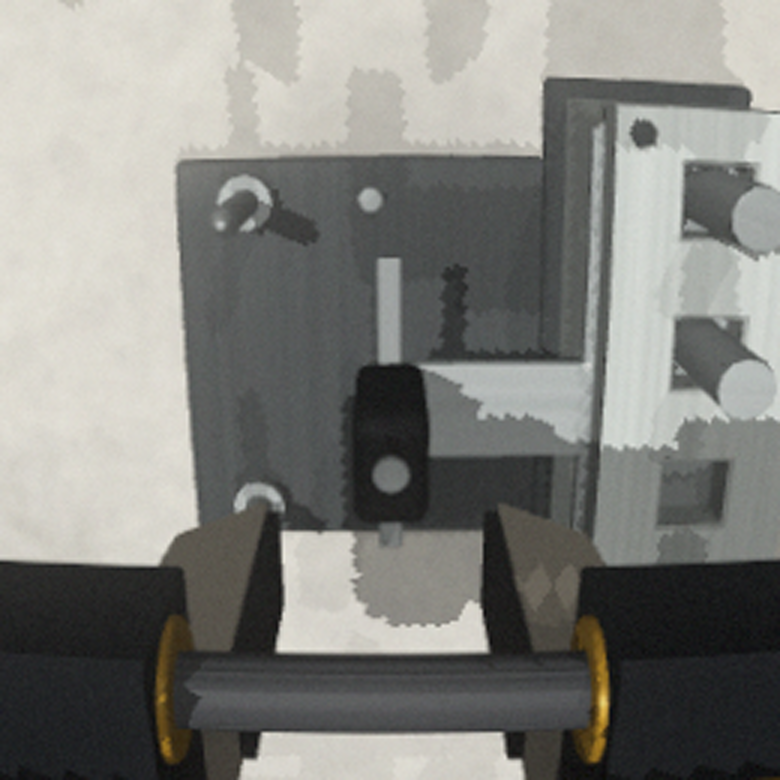

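View pics/s7.png

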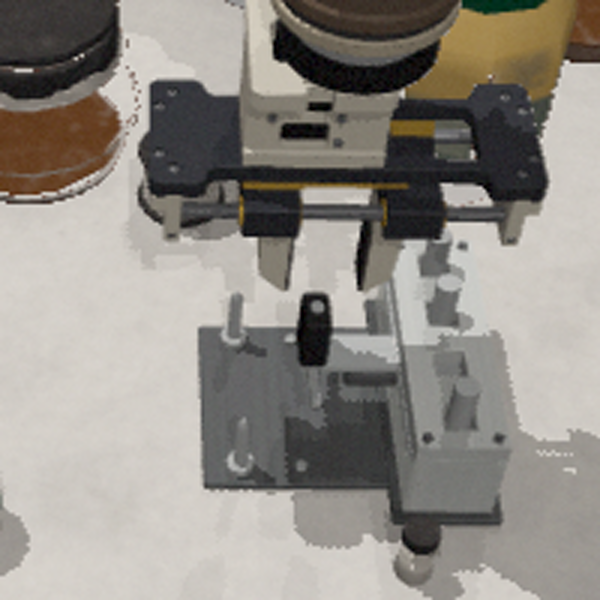

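The grip dot is at (280,238), predicted (284,237.5). Fingers straddle it with room on both sides. I'll descend with a small correction and close.

Call:
send_rows --steps '[{"offset":[0.004,0.001,0.025],"turn":0,"fingers":0.4},{"offset":[0.004,0.001,0.045],"turn":0,"fingers":0.4},{"offset":[0.004,0.001,0.059],"turn":0,"fingers":0.4},{"offset":[0.004,0.001,0.059],"turn":0,"fingers":0.4}]'

```text
clock: 9.6
tool_pos: [0.4938, -0.1958, 0.0668]
tcp_rot: [-3.141, 0.0, 0.413]
contact_force: [0.1, -0.0, 0.9]
gripper_width: 0.0368
```

```bash
python3 go.py "(.492,-.197,.062)" 23.8
python3 - <<'E'
from h import *
d=cams.snapshot("wrist"); save("w8",d,(150,80,410,340),3)
E
```

```text
t 9.6 pos [ 0.4938 -0.1958  0.0668] rot [-180.     0.    23.7] w 0.0368 F [ 0.1 -0.   0.9] q [-0.26  0.58  0.77  2.02 -0.58  0.77 -0.3 ]
offset [-0.0021  0.0004  0.0048] len 0.005 turn -0.003
```

View pics/w8.png

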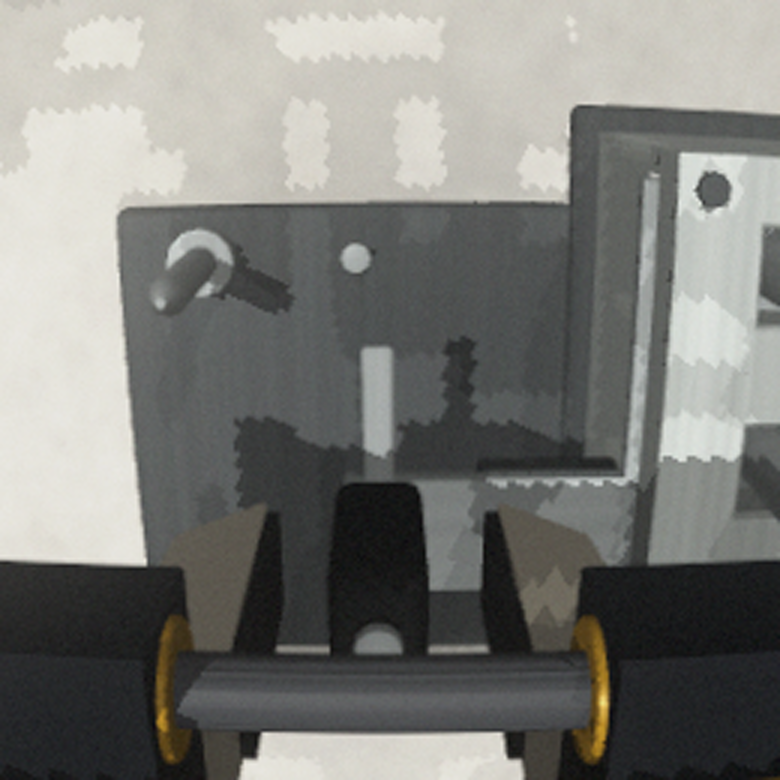

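The grip is centred between the fingers (crop x≈379, finger middle 381). I'll go 4 mm lower, then close gently.

Call:
send_rows --steps '[{"offset":[-0.002,0,0.004],"turn":0,"fingers":0.4},{"offset":[-0.002,0,0.004],"turn":0,"fingers":0.25},{"offset":[-0.002,0,0.004],"turn":0,"fingers":0.15},{"offset":[-0.002,0,0.004],"turn":0,"fingers":0.05},{"offset":[-0.002,0,0.004],"turn":0,"fingers":0.05}]' --force 40

```text
clock: 10.28
tool_pos: [0.492, -0.1961, 0.0631]
tcp_rot: [-3.14, -0.0, 0.413]
contact_force: [-1.9, 3.9, 5.7]
gripper_width: 0.0158
```

Call:
send_rows --steps '[{"offset":[0,0,0],"turn":0,"fingers":0.05},{"offset":[0,0,0],"turn":0,"fingers":0.05}]'

```text
clock: 10.52
tool_pos: [0.492, -0.1961, 0.0631]
tcp_rot: [-3.14, -0.0, 0.413]
contact_force: [-1.8, 3.5, 5.8]
gripper_width: 0.0157
```

```bash
python3 go.py "(.4763,-.1608,.0628)" 23.8
python3 - <<'E'
from h import *
s=cams.snapshot("scene");t=cams.snapshot("top");np.savez("s9.npz",**s);np.savez("t9.npz",**t)
save("s9",s,(280,180,440,330),5)
E
```

```text
t 10.525 pos [ 0.492  -0.1961  0.0631] rot [-179.9   -0.    23.7] w 0.0157 F [-1.8  3.5  5.8] q [-0.26  0.59  0.77  2.02 -0.59  0.76 -0.29]
offset [-0.0002 -0.0386  0.0003] len 0.039 turn -0.002
```

View pics/s9.png

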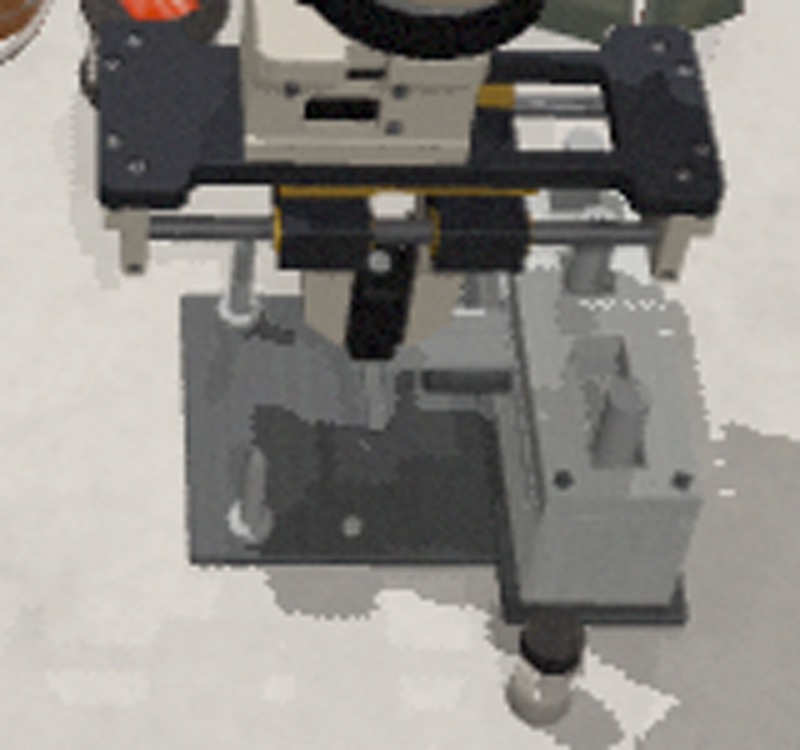

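The grip is grasped, at 15.8 mm opening against 16 mm nominal. Now I'll pull along tool −y.

Call:
send_rows --steps '[{"offset":[0,-0.005,0],"turn":0,"fingers":0.05},{"offset":[0,-0.012,0],"turn":0,"fingers":0.05},{"offset":[0,-0.02,0],"turn":0,"fingers":0.05},{"offset":[0,-0.028,0],"turn":0,"fingers":0.05},{"offset":[0,-0.035,0],"turn":0,"fingers":0.05}]'

```text
clock: 11.25
tool_pos: [0.4786, -0.166, 0.0631]
tcp_rot: [3.138, -0.0, 0.412]
contact_force: [3.2, -6.7, -5.1]
gripper_width: 0.0158
```

Call:
send_rows --steps '[{"offset":[0,-0.004,0],"turn":0,"fingers":0.05},{"offset":[0,-0.0045,0],"turn":0,"fingers":0.05},{"offset":[0,-0.0045,0],"turn":0,"fingers":0.05},{"offset":[0,-0.0045,0],"turn":0,"fingers":0.05}]'

```text
clock: 11.75
tool_pos: [0.4768, -0.1621, 0.0631]
tcp_rot: [3.138, -0.0, 0.412]
contact_force: [2.4, -5.9, -5.1]
gripper_width: 0.0159
```

```bash
python3 go.py "(.4758,-.1595,.063)" 23.7
python3 - <<'E'
from h import *
st=bot.get_state();w=cams.snapshot("wrist");save("w10",w,(150,80,410,340),3);np.savez("w10.npz",pos=st["tool_pos"],rot=st["tcp_rot"],**w)
s=cams.snapshot("scene");t=cams.snapshot("top");np.savez("s10.npz",**s);np.savez("t10.npz",**t)
save("s10",s,(280,180,440,330),5);save("t10",t,(310,130,450,270),5)
E
```

```text
t 11.75 pos [ 0.4768 -0.1621  0.0631] rot [179.8  -0.   23.6] w 0.0159 F [ 2.4 -5.9 -5.1] q [-0.34  0.55  0.78  2.09 -0.59  0.73 -0.34]
offset [ 0.0001 -0.0028  0.0001] len 0.003 turn -0.002
```

View pics/s10.png

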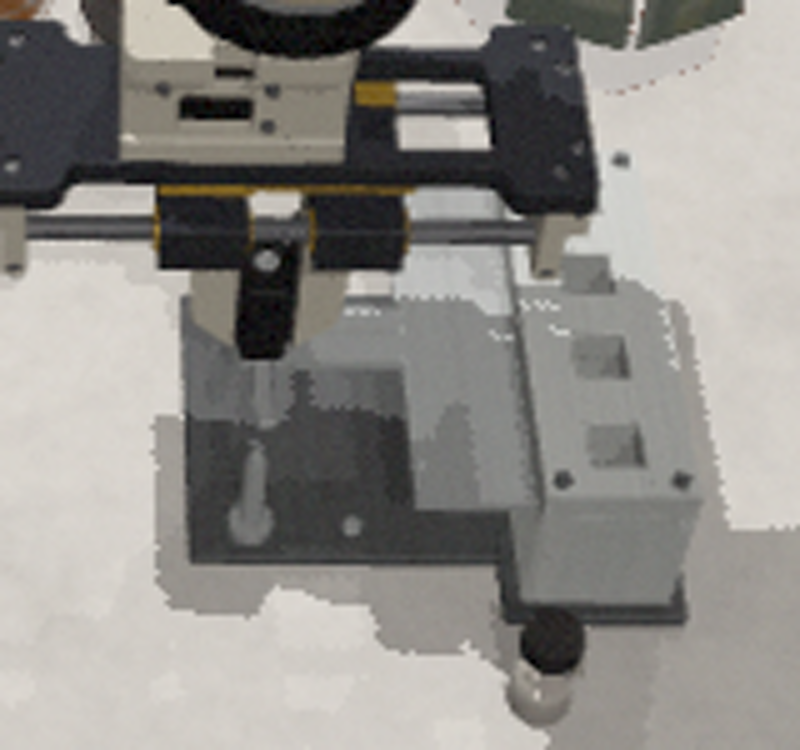

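View pics/t10.png

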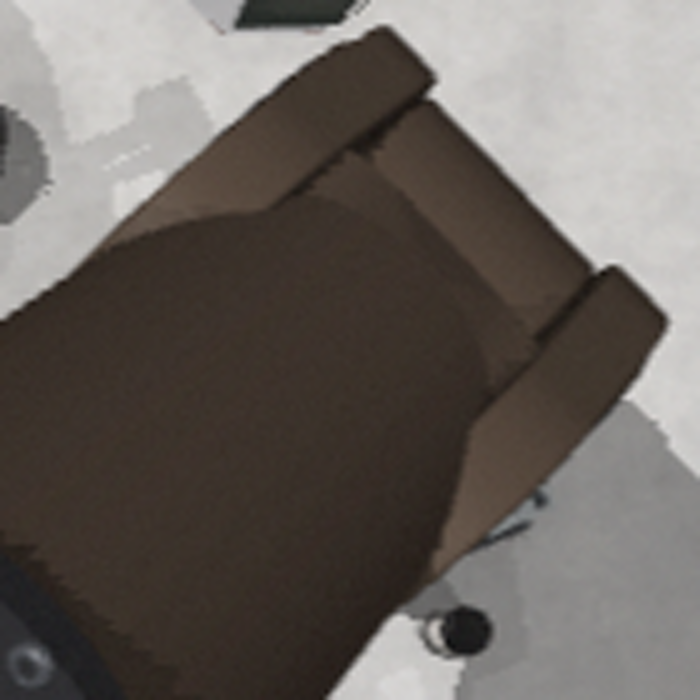

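View pics/w10.png

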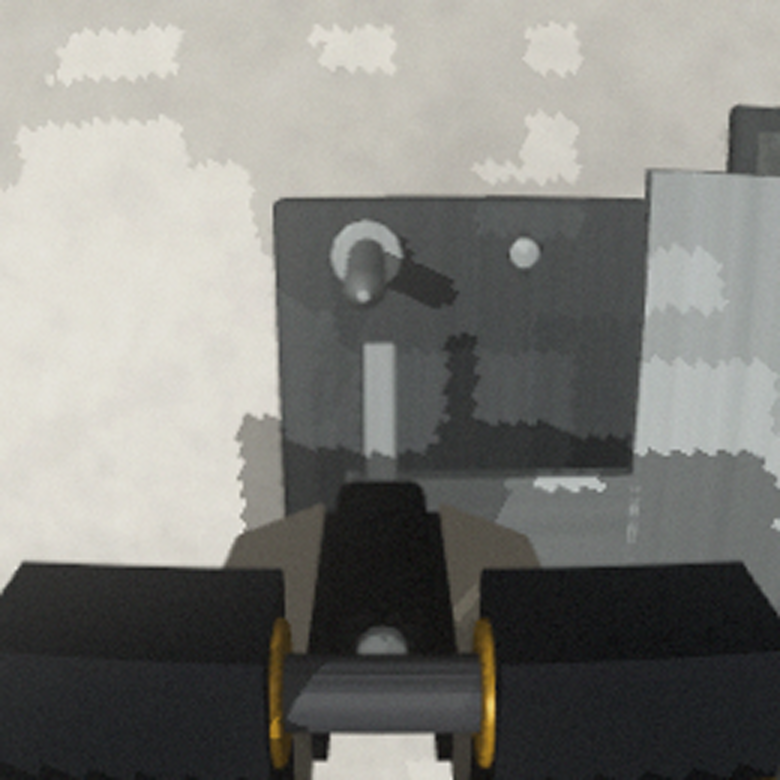

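The holes in the scene view are empty, so the pins have dropped. In the wrist view the pointer bar (crop x≈380) is still just short of the post (≈364). I'll measure what's left.

Run:
```python
from h import *
f=dict(np.load("w10.npz"));C=lambda c:((c[0]+.5)/3-.5+150,(c[1]+.5)/3-.5+80)
pull=np.array([-.4035,.915,0]); 
g=lambda p,z:wonz(f,f["pos"],f["rot"],*C(p),z)
for n,p,z in [("post tip",(363,292),.052),("post base",(366,248),.008),("bar end",(380,346),.055),("bar near grip",(380,455),.055),("grip front edge? top",(382,488),.093),("dot",(382,645),.093)]:
    X=g(p,z);print(n,X.round(4),"along pull",round(float(X@pull)*1000,1))
w=dict(np.load("w1.npz"))
D=lambda c:((c[0]+.5)/3-.5+150,(c[1]+.5)/3-.5+80)
for n,p,z in [("postF tip",(45,153),.052),("postN tip",(68,412),.052),("dot",(131,318),.093),("bar far",(157,178),.055)]:
    X=wonz(w,w["pos"],w["rot"],*D(p),z);print("w1",n,X.round(4),round(float(X@pull)*1000,1))
# scene: compare grip dot 
s0=dict(np.load("s0.npz"));s=dict(np.load("s10.npz"))
S=lambda c:((c[0]+.5)/5-.5+280,(c[1]+.5)/5-.5+180)
a=onz(s0,(279+.5)/5-.5+300,(211+.5)/5-.5+190,.093);b=onz(s,*S((266,262)),.093);print("scene dot",a,b,np.dot(b-a,pull)*1000)
for n,p in [("postF",(145,190)),("postN",(153,400))]:
    X=onz(s0,(p[0]+.5)/5-.5+300,(p[1]+.5)/5-.5+190,.052);print(n,X.round(4),X@pull*1000)
print("b along",b@pull*1000)
```

```text
post tip [ 0.5177 -0.1391  0.052 ] along pull -336.1
post base [ 0.5181 -0.1388  0.008 ] along pull -336.1
bar end [ 0.5105 -0.1455  0.055 ] along pull -339.1
bar near grip [ 0.4916 -0.1537  0.055 ] along pull -339.0
grip front edge? top [ 0.5009 -0.1499  0.093 ] along pull -339.3
dot [ 0.4765 -0.1606  0.093 ] along pull -339.2
w1 postF tip [ 0.5182 -0.1404  0.052 ] -337.5
w1 postN tip [ 0.436  -0.1781  0.052 ] -338.9
w1 dot [ 0.4909 -0.1942  0.093 ] -375.8
w1 bar far [ 0.5253 -0.18    0.055 ] -376.6
scene dot [ 0.49282534 -0.19789737  0.093     ] [ 0.47681008 -0.16398272  0.093     ] 37.494062045381
postF [ 0.5158 -0.1437  0.052 ] -339.58874255218996
postN [ 0.4326 -0.1794  0.052 ] -338.64603664298
b along -342.4370532602189
```

All measures put the remainder at 2.5–3.3 mm, so I'll move another 2.8 mm.

Call:
send_rows --steps '[{"offset":[0,-0.0014,0],"turn":0,"fingers":0.05},{"offset":[0,-0.0028,0],"turn":0,"fingers":0.05},{"offset":[0,-0.0028,0],"turn":0,"fingers":0.05},{"offset":[0,-0.0028,0],"turn":0,"fingers":0.05}]'

```text
clock: 12.4
tool_pos: [0.4757, -0.1596, 0.0631]
tcp_rot: [3.138, -0.0, 0.412]
contact_force: [2.2, -7.1, -3.9]
gripper_width: 0.0159
```

```bash
python3 go.py "(.4758,-.1595,.063)" 23.7
python3 - <<'E'
from h import *
st=bot.get_state();w=cams.snapshot("wrist");save("w11",w,(150,80,410,340),3);np.savez("w11.npz",pos=st["tool_pos"],rot=st["tcp_rot"],**w)
s=cams.snapshot("scene");np.savez("s11.npz",**s)
save("s11",s,(280,180,440,330),5);save("s11f",s)
print(np.dot(st["tool_pos"]-[.492,-.1961,.0631],[-.4035,.915,0]))
E
```

```text
t 12.4 pos [ 0.4757 -0.1596  0.0631] rot [179.8  -0.   23.6] w 0.0159 F [ 2.2 -7.1 -3.9] q [-0.34  0.55  0.78  2.09 -0.59  0.72 -0.34]
offset [ 0.0001 -0.0001  0.0001] len 0.0 turn -0.002
0.03996578955309672
```

View pics/w11.png

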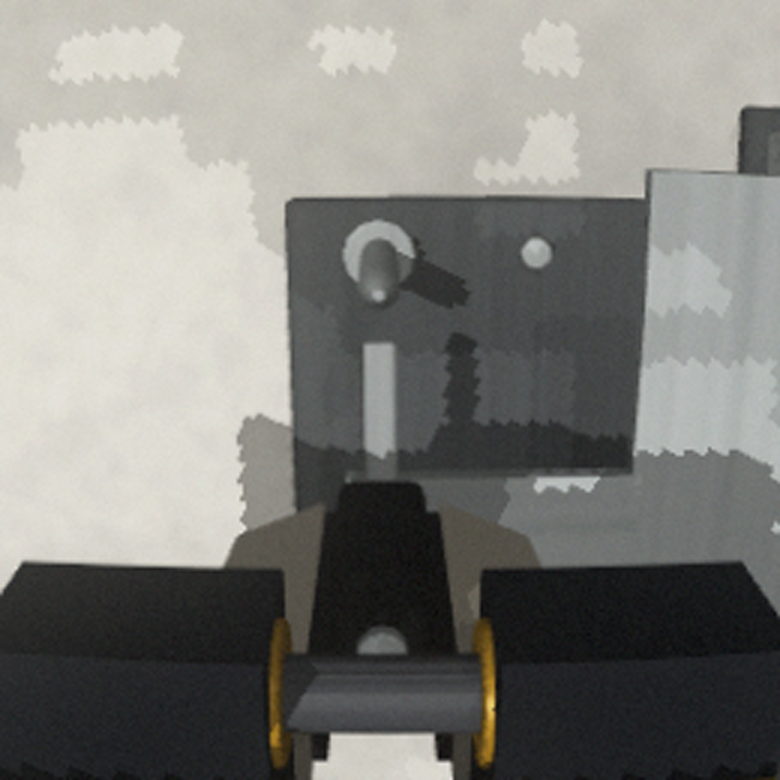

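View pics/s11.png

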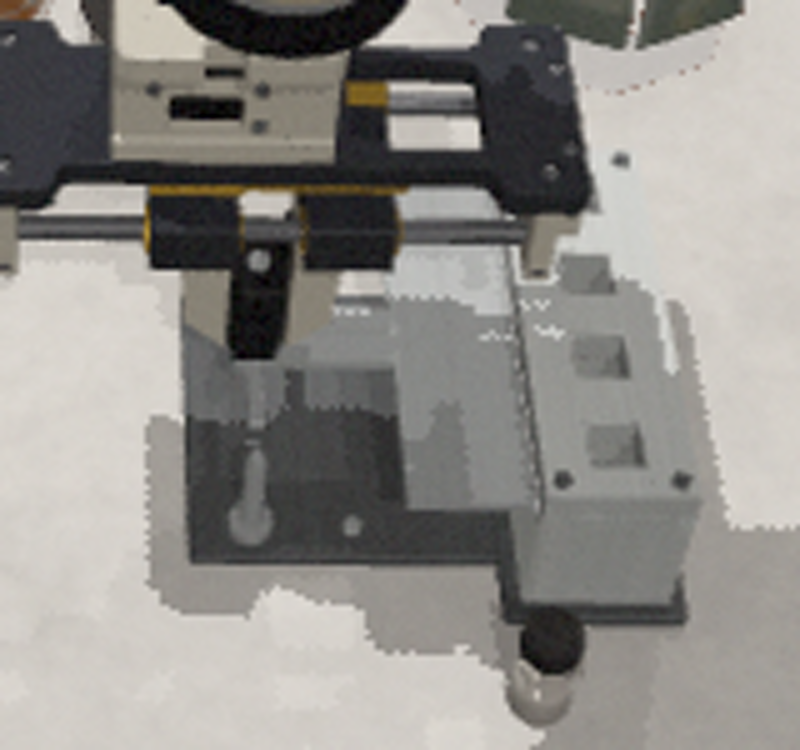

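View pics/s11f.png

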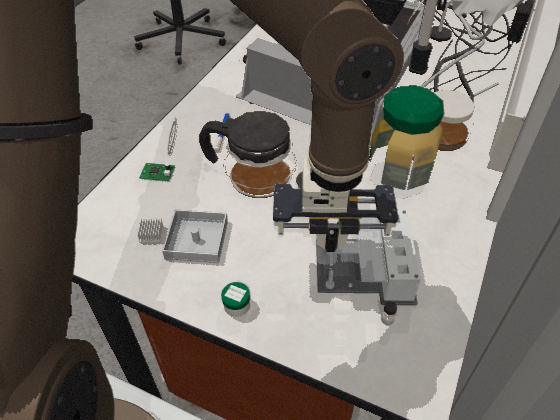

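The bar and post are now aligned in the wrist view (380 vs 379). Three holes are visibly empty, and the far one is hidden from the scene camera, so I'll check the full wrist view.

Run:
```python
from h import *
f=dict(np.load("w11.npz"));save("w11f",f)
save("w11z",f,(370,60,560,300),3)
print(wproj(f,f["pos"],f["rot"],(.572,-.244,.068)),wproj(f,f["pos"],f["rot"],(.539,-.259,.068)))
```

```text
[487.24692793 173.87952652] [477.57795761 234.39760066]
```

View pics/w11z.png

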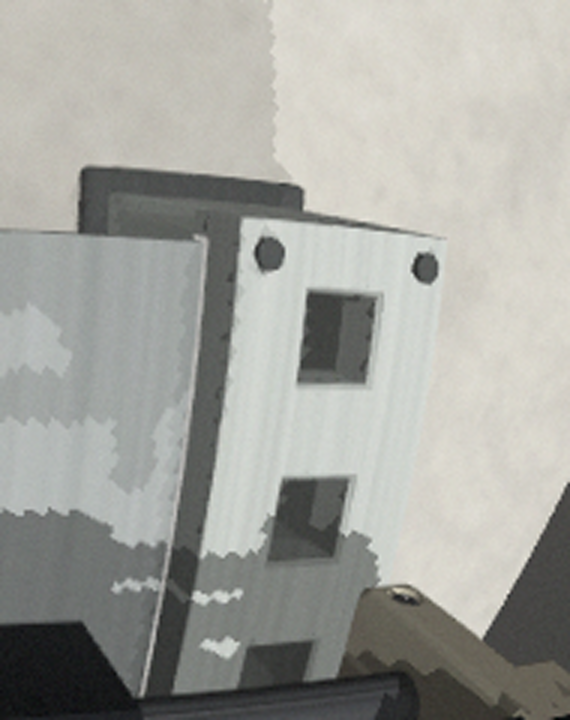

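The far hole (340,335 in the zoom) is empty too, so all the good pins have dropped. Handing in while still holding.

```bash
python3 -c "
from workcell import bot
print(bot.hand_in()); s=bot.get_state(); print(s['clock'],s['tool_pos'],s['gripper_width'])"
```

```text
the job is handed in; nothing more can be done
None
the job is handed in; nothing more can be done
```

The job is handed in, at about 12.5 s on the robot's clock. I took the short pin from the third hole from the far end and stood it in the scrap tray. I then gripped the black grip and pulled the shutter out to the index posts, and handed in while still holding it there with a 40 N grip.

**Last checks:**
- **Shutter:** the tool had travelled 40.0 mm along the pull. The pointer bar lined up with the far post in the wrist view, within about 1 pixel on the 3x zoom. The opening was 15.9 mm on the 16 mm grip, and the pull force was steady at about 7.4 N.
- **Pins:** all four holes are empty, in the wrist and scene views. I did not see the three good pins on the bin floor. I take it that they dropped because they no longer stand in the holes.
- **Tray and bystanders:** the reject was upright in the tray, and the vial and heat sink look unmoved. The gripper hid the spool in the last scene view. The gripper stayed well above the spool, and it stood in place when I last saw it.

**Disagreements:** the wrist camera put things up to about 3 mm away, across the pin row, from where the fixed cameras did. I placed the fingers by the wrist view for both grasps. At 37 mm of travel, the estimates of what was left ran from 2.5 to 3.3 mm, so I pulled a further 2.8 mm.

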